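# Move the clip-on cover to the spoon box

## Task

The clip-on cover is on the empty box, but the teaspoons lie open in the box on the wooden stand. Squeeze the cover's two orange tabs together to free it, lift it off, set it down the right way up on the bare worktop and let go; then take it by its black middle grip, lift it without squeezing the tabs, and press it onto the spoon box until it is fully home and both tabs have sprung back out. Leave the other things on the worktop where they are.

Things in the scene. Friction and masses are not known exactly. Their poses are not given: they have to be found in the camera images.
- cover: loose cream cover, 164 (x) x 68 (y) mm, 150 g, alike turned half round. Origin: centre, at the underside of the lips under its ends (at x = +-70 to +-73, y = -27 to 27 mm, 21 mm deep), on which it stands level; z up. Plate z = 21 to 25 mm, its edge at y = +-29 mm beside the tabs (+-34 elsewhere). Black grip in the middle, an orange tab at the middle of each long side
- tab_left (a joint): how far (m) the orange tab at the cover's +y side is pushed in towards the middle: 0 out, 0.006 at its stop; spring 1.8 N at 0, 5.4 N at 0.006. Out, its hook holds under a catch in the box wall; 0.004 in, it is free. Pressing the cover down on a box (about 8 to 12 N) makes the bevelled catches push both tabs in, and they snap out when it is home
- tab_right (a joint): the same for the tab at the cover's -y side
- tab_left_pad (a point): outer face of the left tab's upright finger pad, at x = 0, y = 32, z = 47 mm in the cover's frame. Pad 30 mm wide along x, z = 27 to 61 mm. The pads measure 64 mm over their outer faces when out, 52 mm squeezed. Keep fingertips above the plate (z = 25 mm), whose edge else stops them. The cover can be carried by the squeezed pads
- tab_right_pad (a point): the same point on the right tab's pad, at y = -32 mm
- cover_grip (a point): point in the black middle grip, at x = y = 0, z = 46 mm in the cover's frame. The grip is an upright block 12 mm thick along the cover's x, 24 mm wide along y, from the plate (z = 25 mm) up to z = 59 mm; pinch it along x, with the fingers between the tabs' planes
- empty_box: grey-green plastic box, 158 (x) x 64 (y) x 50 mm, open on top, fixed to the worktop, on which the cover is clipped at the start; nothing stands close beside it, so both tabs can be reached. Origin: centre of the underside; z up. Inside 152 x 58 mm
- empty_seat (a point): where the cover's origin lies when it is home on the empty box: 29 mm above the box's origin; axes as the box
- spoon_box: a like box with two teaspoons in it, open at the start, on a brown wooden stand 184 (x) x 100 (y) mm, all fixed. Origin: centre of the stand's underside; z up. Box rim at z = 60 mm. A wooden cheek beside each long side (y = +-37 to +-47 mm, x = -34 to 34 mm, up to z = 98 mm) leaves no room for fingers outside the tabs: hold the cover by its middle grip here
- spoon_seat (a point): where the cover's origin lies when it is home on the spoon box: 39 mm above the stand's origin; axes as the box; either end of the cover may be at +x. The cover's lips have 3 mm play lengthwise and 2 mm sideways in the box
- spice_jar: bystander: glass spice jar with a red cap, 45 mm across, 106 mm high; origin: centre of the underside, z up
- candle: bystander: white candle in a glass, 76 mm across, 90 mm high; origin: centre of the underside, z up
- pepper_mill: bystander: turned wooden pepper mill, 58 mm across, 170 mm high; origin: centre of the underside, z up
Not all that is in view belongs to the job. Leave any pink look-alike of the empty_box alone.

How it is judged:
By the outcome, as a careful person would: the job done as asked, in the order asked, and still so for the second after the job is handed in, with the robot touching nothing.
It also fails if it takes over 58 s, if anything falls off the work surface, if the arm or the gripper's body presses on something with over 40 N, if the wrist force passes 120 N, or if a joint passes its speed limit or range.

## Robot

A 7-joint arm with a two-finger parallel gripper is mounted at the origin on a cart in front of the work surface, level with it; the furniture and walls round the work are solid. World frame = base frame: x ahead of the robot, y to its left, z up, the work surface at z = 0. Lengths are in m, angles in rad, forces in N, time in s.
With the tool pointing down it reaches from about 0.425 to 1.025 m from the base axis. Payload 9.4 kg.
Tool frame: the origin (TCP) lies on the front face of the gripper's body, between the roots of the fingers; the fingertips stand 73 mm ahead of it and the grasp point (between the pads) lies 54 mm ahead of it (robot.tcp_to_tips is the z of the fingertips in the tool frame, in m); z points along the fingers, y is the line along which they close (so a half turn about z gives the same grasp; the last joint's range is limited). The gripper opens to 85 mm and grips with 20 to 120 N. Pads are 22 mm wide; open, the fingers measure 114 mm over their backs; the gripper's body (76 mm by 85 mm) begins 54 mm behind the grasp point. The pads swing forward as they close: fully open they stand 13 mm farther back than shut.
Start: joints at [1.133, 0.599, -0.003, 1.599, 0.002, 0.943, -0.08], TCP at [0.256, -0.678, 0.304] pointing down, gripper open.
Joint ranges: [-2.57, 2.57], [-0.35, 1.97], [-1.29, 1.29], [0.11, 2.56], [-1.05, 4.19], [0.11, 1.86], [-2.63, 2.63]. Speed limits (rad/s): [2.22, 2.22, 3.01, 3.01, 3.14, 3.14, 3.14].

## Interface

Orientations are given as a unit quaternion [x, y, z, w].
In Python, from plant import robot gives the robot as it stands.
- The arm moves only by the tool jog_arm, never from a script. Its argument "plan" is a list of rows, each a list of 6 numbers: the shift along the world's x, y, z in cm, then the turn, a rotation vector about the world's x, y, z in rad. In form: [[tx, ty, tz, rx, ry, rz], ...]. A call has 1 to 5 rows; each row shifts and turns the commanded pose from where the row before left it; what a row does not reach is not made up. A row lasts 1/8 s, in which the tool goes at most 62.5 mm and 10.7 degrees, less where a joint would pass 70% of its speed; a pose out of reach is approached as far as the arm can. A call is refused whole if a number of a shift passes 6.25 or a number of a turn 0.188, either way. A call with a gripper value outside its range is refused whole. "gripper" is the opening, from 0 (shut) to 1 (fully open), set as the call begins (left out, the last holds). The fingers move at their own pace and stop on an object; "grip_force" is the grip in N (left out, the last holds). Time passes only in rows, so rows that do not move let the fingers close. It gives the time, the measured TCP pose, the force, the opening and the grip force at its end, in the units of the state.
- robot.get_obs(): the state, without advancing time (a new reading comes with each control period).
- robot.capture(name): name is "scene" or "top"; returns a dict with "image" (480x640x3 uint8, red, green, blue), "mtx" (3x3 intrinsics, pixels), "k1" (the pictures are not rectified: a ray, as slopes to the right and down, at radius r is drawn at 1 + k1 r^2 times it, then the intrinsics apply), "T" (4x4, takes a point from camera to world coordinates). Camera axes: x right, y down, z forward; pixel columns grow to the right and rows downward; lengths in m; the calibration is good to about 2 mm. A picture is of the moment at which its call begins. There is no depth.
- robot.close_job(): hands the job in; it is judged then, once.
The state is a dict: "time": time; "joint_positions": joint angles; "dq": joint speeds; "joint_efforts": joint torques, N m; "position": TCP position; "eef_rot": TCP orientation; "wrist_force": force on the tool from outside, world axes, zero at the start; "torque": the same for the moment, N m; "finger_gap": finger opening in m; "grip_force": force on a finger pad.
Only numpy, scipy, OpenCV 4.12 (cv2) and the standard library are available. Lean on these libraries where they do the work, as an engineer would, in place of code of your own. Each camera call takes 0.05 s, during which the arm holds its last target. There are 200 camera calls.

## Working session

There is one attempt and no reset: what is moved stays moved. The work goes in short steps, Python scripts to look and compute and a tool call to move; the robot and the scene stay as the last step left them, time stands still between calls to the robot, and variables do not carry over. Pictures are saved under pics/ and viewed, at most 11 in all, crops included, and the job is handed in when it is done.

Besides the shell and the picture viewer there is one more tool, called as name(argument=value, ...) on one line, values as JSON. jog_arm: Moves the arm, as the interface text tells. Its arguments: {"type":"object","properties":{"plan":{"type":"array"},"gripper":{"type":"number"},"grip_force":{"type":"number"}},"required":["plan"]}

```bash
mkdir -p pics; cat > h.py <<'E'
import numpy as np, cv2
from plant import robot
def cap(n,f=None):
    c=robot.capture(n)
    if f: cv2.imwrite('pics/'+f,c['image'][:,:,::-1])
    return c
def ray(c,uv,z):
    """pixels -> world points on plane z"""
    uv=np.atleast_2d(np.float64(uv)); K=c['mtx']
    d=cv2.undistortPoints(uv.reshape(-1,1,2),K,np.array([c['k1'],0,0,0.])).reshape(-1,2)
    d=np.c_[d,np.ones(len(d))]@c['T'][:3,:3].T; o=c['T'][:3,3]
    return o+d*((z-o[2])/d[:,2])[:,None]
def proj(c,P):
    P=np.atleast_2d(np.float64(P)); T=np.linalg.inv(c['T'])
    q=P@T[:3,:3].T+T[:3,3]; s=q[:,:2]/q[:,2:]
    s=s*(1+c['k1']*(s**2).sum(1))[:,None]
    return s*[c['mtx'][0,0],c['mtx'][1,1]]+c['mtx'][:2,2]
E
python3 - <<'E'
from h import *
for n in('scene','top'):
    c=cap(n,n+'0.png'); print(n,c['T'].round(3).tolist(),c['mtx'].round(1).tolist(),c['k1'])
print(robot.get_obs())
E
```

```text
scene [[0.529, -0.458, 0.715, -0.675], [-0.849, -0.278, 0.45, -0.818], [-0.008, -0.844, -0.536, 0.994], [0.0, 0.0, 0.0, 1.0]] [[569.3, 0.0, 319.4], [0.0, 569.3, 227.3], [0.0, 0.0, 1.0]] -0.13216854216771148
top [[-0.012, -0.991, 0.136, 0.391], [-1.0, 0.01, -0.018, -0.043], [0.017, -0.136, -0.991, 1.342], [0.0, 0.0, 0.0, 1.0]] [[503.2, 0.0, 319.0], [0.0, 503.2, 239.7], [0.0, 0.0, 1.0]] -0.05507454502076757
{'time': 0.1, 'joint_positions': array([ 1.13328373,  0.60005874, -0.00252447,  1.60004348,  0.0017565 ,
        0.94292556, -0.07978628]), 'dq': array([ 0.00111458,  0.00011273, -0.00050852, -0.00074106,  0.00145965,
       -0.00018204,  0.00052994]), 'joint_efforts': array([ 5.30309917e-03, -7.77987671e+01,  1.56969734e+00, -2.58626479e+01,
        1.26198379e-02,  5.52516110e-03,  2.38621845e-05]), 'position': array([ 0.25583086, -0.67801714,  0.30309596]), 'eef_rot': array([ 9.83767836e-01,  1.79444507e-01, -1.81661785e-04, -6.93043763e-04]), 'wrist_force': array([0.10898231, 0.03695684, 0.36195509]), 'torque': array([ 0.02456827,  0.02207138, -0.02596725]), 'grip_force': 0.0, 'finger_gap': 0.08555994991385035}
```

View pics/top0.png

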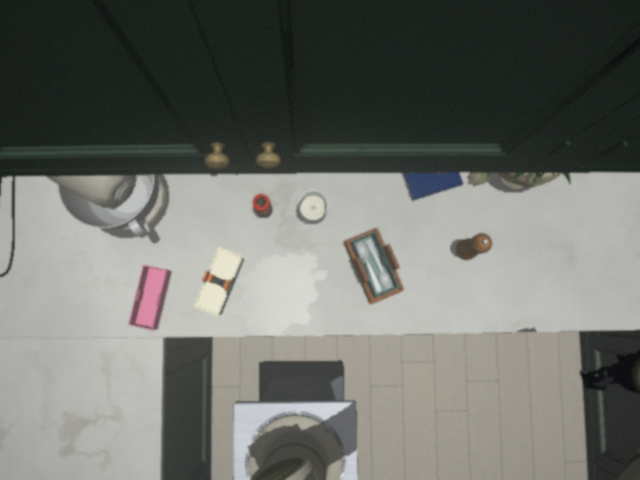

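View pics/scene0.png

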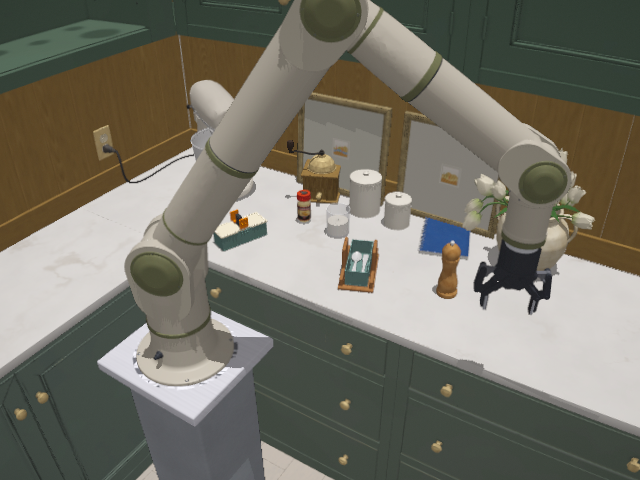

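The top view shows the candidates: a cream cover with orange tabs on a box at (219,281), which I choose. The pink look-alike is at (150,297) and the open spoon box on its stand at (373,265). The bystanders are the jar (262,205), candle (312,208) and mill (475,245).

```bash
python3 - <<'E'
from h import *
c=cap('top'); im=c['image']; hsv=cv2.cvtColor(im,cv2.COLOR_RGB2HSV)
crop=np.hstack([im[235:325,185:260],im[220:310,335:410]])
cv2.imwrite('pics/crop1.png',cv2.resize(crop[:,:,::-1],None,fx=5,fy=5,interpolation=cv2.INTER_CUBIC))
def roi(m,x0,x1,y0,y1):
    o=np.zeros_like(m); o[y0:y1,x0:x1]=m[y0:y1,x0:x1]; return o
def rect(m,z,name):
    p=np.argwhere(m)[:,::-1].astype(float)
    P=ray(c,p,z)[:,:2].astype(np.float32)
    print(name,len(p),cv2.minAreaRect(P),'mean',P.mean(0).round(4))
cream=cv2.inRange(hsv,(18,35,150),(40,150,255)); cream=roi(cream,185,255,235,325)
rect(cream,.054,'cream')
org=cv2.inRange(hsv,(3,150,120),(18,255,255)); org=roi(org,195,245,260,300)
n,l,s,ce=cv2.connectedComponentsWithStats(org)
for i in range(1,n): print('or',s[i],ce[i], ray(c,ce[i],.085))
br=cv2.inRange(hsv,(3,90,40),(18,255,200)); br=roi(br,335,410,220,310)
rect(br,.01,'brown@10mm')
gr=cv2.inRange(hsv,(70,30,20),(100,255,180)); gr=roi(gr,335,410,220,310); rect(gr,.06,'green@60')
for nm,u in dict(jar=(262,200),candle=(312,205),mill=(482,242),pink=(150,297)).items(): print(nm,ray(c,u,.09).round(3))
E
```

```text
cream 56 ((0.4697973430156708, 0.1911012977361679), (0.05999679118394852, 0.14256173372268677), 68.89167022705078) mean [0.4615 0.1963]
or [209 276   2   4   6] [209.33333333 277.16666667] [[0.47152832 0.20842187 0.085     ]]
brown@10mm 334 ((0.5052289366722107, -0.21812810003757477), (0.1757546067237854, 0.10420864820480347), 20.983570098876953) mean [ 0.4847 -0.2093]
green@60 395 ((0.502480685710907, -0.20942460000514984), (0.149717316031456, 0.06344947218894958), 21.96897315979004) mean [ 0.5041 -0.2094]
jar [[0.666 0.077 0.09 ]]
candle [[ 0.652 -0.05   0.09 ]]
mill [[ 0.553 -0.48   0.09 ]]
pink [[0.423 0.354 0.09 ]]
```

View pics/crop1.png

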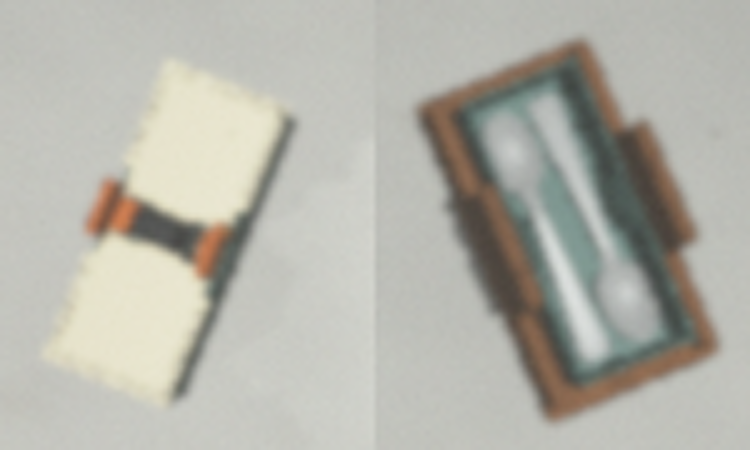

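The crop confirms the choice: cream cover with orange tabs and black grip on the left, the spoon box between wooden cheeks on the right. I'll use the corner pixels.

```bash
cat > m.py <<'E'
from h import *
def quad(c,px,z):
    P=ray(c,px,z)[:,:2]; a=(P[0]+P[1]-P[2]-P[3])/2; b=(P[1]+P[2]-P[0]-P[3])/2
    return P.mean(0).round(4),np.linalg.norm(a).round(4),np.linalg.norm(b).round(4),np.degrees(np.arctan2(a[1],a[0])).round(2),np.degrees(np.arctan2(b[1],b[0])).round(2)
E
python3 - <<'E'
from m import *
c=cap('top'); im=c['image']
f=lambda p,x0,ox,oy:(np.array(p,float)-[x0,0])/5+[ox-.4,oy-.4]
A=f([(168,62),(293,112),(172,405),(45,352)],0,185,235)
B=f([(420,105),(585,40),(718,350),(550,420)],375,335,220)
print('cover',quad(c,A,.054)); print('stand',quad(c,B,.01))
# subpixel colour-threshold version
f32=im.astype(np.float32); up=cv2.resize(f32,None,fx=6,fy=6,interpolation=cv2.INTER_CUBIC)
def comp(m,seed):
    n,l=cv2.connectedComponents(m.astype(np.uint8)); return l==l[seed[1],seed[0]]
def pts(m): return (np.argwhere(m)[:,::-1]+.5)/6-.5
r,g,b=up[...,0],up[...,1],up[...,2]
sub=np.zeros(r.shape,bool); sub[235*6:325*6,185*6:260*6]=1
cr=(r-b>25)&(r>130)&sub
P=ray(c,pts(cr),.054)[:,:2].astype(np.float32); print('cream',cv2.minAreaRect(P))
orr=(r-b>70)&(r-g>45)&sub
n,l,s,ce=cv2.connectedComponentsWithStats(orr.astype(np.uint8))
for i in range(1,n):
    if s[i,4]>40: print('or',s[i],(ce[i]+.5)/6-.5,ray(c,(ce[i]+.5)/6-.5,.085).round(4))
sub[:]=0; sub[220*6:310*6,335*6:410*6]=1
w=(r-b>22)&sub
P=ray(c,pts(w),.01)[:,:2].astype(np.float32); print('wood',cv2.minAreaRect(P))
E
```

```text
cover (array([0.4636, 0.1909]), np.float64(0.16), np.float64(0.0701), np.float64(-22.18), np.float64(-112.53))
stand (array([ 0.5038, -0.2112]), np.float64(0.1801), np.float64(0.0965), np.float64(21.47), np.float64(-68.71))
cream ((0.46550288796424866, 0.19672243297100067), (0.07454727590084076, 0.1610032320022583), 68.08834838867188)
or [1216 1630   31   57  683] [204.78269888 275.88103953] [[0.4748 0.2199 0.085 ]]
or [1241 1649   33   38  886] [209.04721595 277.48081264] [[0.4708 0.2091 0.085 ]]
or [1346 1683   32   56  983] [226.23897932 284.49906748] [[0.4529 0.166  0.085 ]]
wood ((0.5060397982597351, -0.21750381588935852), (0.18426266312599182, 0.1130150705575943), 21.560569763183594)
```

jog_arm(plan=[[2.7, 4.1, 0, 0, 0, 0.133], [2.7, 4.1, 0, 0, 0, 0.133], [2.7, 4.1, 0, 0, 0, 0.133], [2.7, 4.1, 0, 0, 0, 0.133], [2.7, 4.1, 0, 0, 0, 0.133]], gripper=1)

```text
time: 0.82
position: [0.3916, -0.4719, 0.3039]
eef_rot: [0.87, 0.493, 0.0, 0.0]
wrist_force: [1.0, -0.0, 0.2]
finger_gap: 0.0856
grip_force: 0.0
```

jog_arm(plan=[[2.7, 4.1, 0, 0, 0, 0.133], [2.7, 4.1, 0, 0, 0, 0.133], [2.6, 4.1, 0, 0, 0, 0.133], [0, 5.4, 0, 0, 0, 0.133], [0, 5.4, 0, 0, 0, 0.133]])

```text
time: 1.45
position: [0.471, -0.2406, 0.3038]
eef_rot: [0.662, 0.75, 0.0, 0.0]
wrist_force: [1.3, -1.0, 0.0]
finger_gap: 0.0852
grip_force: 0.0
```

```bash
python3 - <<'E'
from h import *
o=robot.get_obs(); print(o['time'],o['joint_positions'].round(3),o['position'],o['eef_rot'])
E
```

```text
1.45 [ 0.675  0.393 -0.417  2.028  0.226  0.764  0.246] [ 0.47101333 -0.24060565  0.30375551] [6.61721708e-01 7.49749543e-01 6.11713491e-05 1.19880828e-05]
```

jog_arm(plan=[[0, 4.8, 0, 0, 0, 0.1176], [0, 4.8, 0, 0, 0, 0.1176], [0, 4.8, 0, 0, 0, 0.1176], [0, 4.8, 0, 0, 0, 0.1176], [0, 4.8, 0, 0, 0, 0.1176]])

```text
time: 2.08
position: [0.4708, -0.0009, 0.304]
eef_rot: [0.417, 0.909, 0.0, 0.0]
wrist_force: [1.1, -0.2, -0.8]
finger_gap: 0.0857
grip_force: 0.0
```

jog_arm(plan=[[0, 4.8, 0, 0, 0, 0.1176], [-0.3, 4.8, 0, 0, 0, 0.1176], [-0.4, 4.8, 0, 0, 0, 0.1176], [0, 4.75, 0, 0, 0, 0.1176], [0, 0, 0, 0, 0, 0]])

```text
time: 2.7
position: [0.4636, 0.1929, 0.3042]
eef_rot: [0.192, 0.981, 0.001, 0.0]
wrist_force: [0.3, -0.6, -0.7]
finger_gap: 0.0851
grip_force: 0.0
```

```bash
python3 - <<'E'
from h import *
o=robot.get_obs(); print(o['time'],o['joint_positions'].round(3),o['position'],o['eef_rot'])
c=cap('scene'); im=c['image']
cv2.imwrite('pics/s1.png',cv2.resize(im[130:290,170:330,::-1],None,fx=3.7,fy=3.7,interpolation=cv2.INTER_CUBIC))
E
```

```text
2.7 [ 0.055  0.42  -0.757  2.07   0.4    0.796  0.241] [0.46355147 0.19293402 0.30418046] [1.91789576e-01 9.81435179e-01 1.32201416e-03 1.68713156e-05]
```

View pics/s1.png

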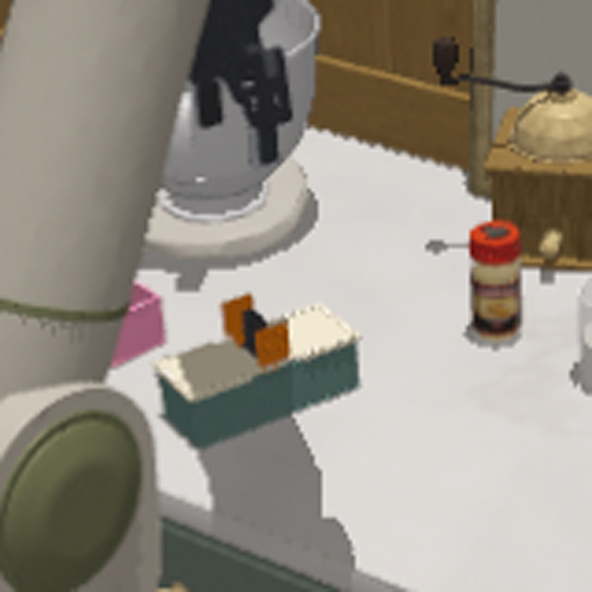

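The scene crop shows the cover with pads at about (238,318) and (272,343), and the plate corners at (157,368), (200,402), (358,342) and (320,307). I'll cross-check these against the top view.

```bash
python3 - <<'E'
from m import *
c=cap('scene')
f=lambda p:(np.array(p,float)+.5)/3.7-.5+[170,130]
print(quad(c,f([(358,342),(320,307),(157,368),(200,402)]),.054))
print(ray(c,f([(238,318),(272,343)]),.077).round(4), 'mean',ray(c,f([(238,318),(272,343)]),.077).mean(0))
R=np.radians(-22.2); e=np.array([np.cos(R),np.sin(R)]); n=np.array([-e[1],e[0]]); C=np.array([.4636,.1909])
for k in(32,-32): print((proj(c,[*(C+n*k/1000),.076])-[170,130]+.5)*3.7)
E
```

```text
(array([0.4603, 0.1894]), np.float64(0.1562), np.float64(0.0685), np.float64(-21.08), np.float64(68.38))
[[0.4676 0.2167 0.077 ]
 [0.451  0.1669 0.077 ]] mean [0.45930776 0.19176724 0.077     ]
[[241.08427351 314.05877909]]
[[278.29803245 346.10554628]]
```

jog_arm(plan=[[-0.15, -0.15, -4, 0, 0, 0], [0, 0, -5, 0, 0, 0], [0, 0, -5, 0, 0, 0], [0, 0, -3, 0, 0, 0], [0, 0, 0, 0, 0, 0]])

```text
time: 3.42
position: [0.4618, 0.1861, 0.1324]
eef_rot: [0.196, 0.981, -0.002, -0.001]
wrist_force: [-0.2, -0.9, 0.6]
finger_gap: 0.0855
grip_force: 0.0
```

```bash
python3 - <<'E'
from h import *
o=robot.get_obs(); print(o['time'],o['position'],o['eef_rot'])
c=cap('scene'); im=c['image']
a=cv2.resize(im[170:270,190:290,::-1],None,fx=4,fy=4,interpolation=cv2.INTER_CUBIC)
c=cap('top'); im=c['image']
b=cv2.resize(im[230:330,165:265,::-1],None,fx=4,fy=4,interpolation=cv2.INTER_CUBIC)
cv2.imwrite('pics/s2.png',np.hstack([a,b]))
E
```

```text
3.425 [0.46178325 0.18610044 0.13236114] [ 0.19567789  0.9806659  -0.00164026 -0.00136547]
```

View pics/s2.png

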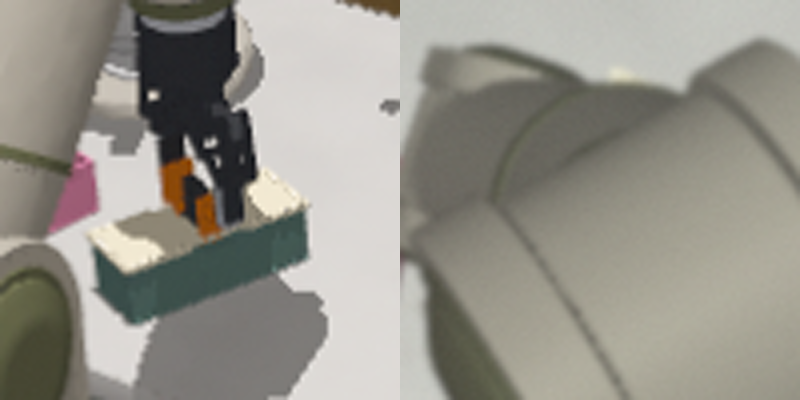

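```bash
python3 - <<'E'
from h import *
c=cap('scene'); C=robot.get_obs()['position'][:2]
R=np.radians(-22.2); e=np.array([np.cos(R),np.sin(R)]); n=np.array([-e[1],e[0]])
s=lambda P:((proj(c,P)-[190,170]+.5)*4).round(0).tolist()
for k in(-11,11):print('finger',k,s([*(C-n*.0425+e*k/1000),.065]), s([*(C-n*.057+e*k/1000),.065]))
for C2 in ([.4636,.191],[.460,.19]):
  for k in(-15,15):print('pad',k,s([*(C2-n*.032+e*k/1000),.065]))
E
```

```text
finger -11 [[219.0, 239.0]] [[229.0, 247.0]]
finger 11 [[244.0, 229.0]] [[254.0, 238.0]]
pad -15 [[205.0, 233.0]]
pad 15 [[239.0, 220.0]]
pad -15 [[203.0, 235.0]]
pad 15 [[237.0, 223.0]]
```

jog_arm(plan=[[-0.1, 0.45, 0.2, 0, 0, 0], [0, 0, 0, 0, 0, 0], [0, 0, 0, 0, 0, 0]])

```text
time: 3.95
position: [0.4616, 0.1922, 0.1364]
eef_rot: [0.195, 0.981, 0.0, 0.0]
wrist_force: [0.4, 0.1, -0.6]
finger_gap: 0.0855
grip_force: 0.0
```

jog_arm(plan=[[0, 0, 0, 0, 0, 0], [0, 0, 0, 0, 0, 0], [0, 0, 0, 0, 0, 0], [0, 0, 0, 0, 0, 0], [0, 0, 0, 0, 0, 0]], gripper=0.4, grip_force=25)

```text
time: 4.58
position: [0.4617, 0.1927, 0.1366]
eef_rot: [0.195, 0.981, 0.0, 0.001]
wrist_force: [-2.0, 0.4, 10.7]
finger_gap: 0.0498
grip_force: 24.0
```

jog_arm(plan=[[0, 0, 0, 0, 0, 0], [0, 0, 0, 0, 0, 0], [0, 0, 0, 0, 0, 0]])

```text
time: 4.95
position: [0.4617, 0.1926, 0.1366]
eef_rot: [0.195, 0.981, 0.0, 0.001]
wrist_force: [-1.0, -0.0, 12.0]
finger_gap: 0.0501
grip_force: 24.0
```

jog_arm(plan=[[0, 0, 0.5, 0, 0, 0], [0, 0, 0.5, 0, 0, 0], [0, 0, 0, 0, 0, 0]])

```text
time: 5.32
position: [0.4615, 0.1921, 0.1461]
eef_rot: [0.195, 0.981, 0.0, 0.0]
wrist_force: [-0.2, -0.7, -1.3]
finger_gap: 0.0495
grip_force: 27.5
```

jog_arm(plan=[[0, 0, 1, 0, 0, 0], [0, 0, 2, 0, 0, 0], [0, 0, 3, 0, 0, 0], [0, 0, 3, 0, 0, 0], [0, 0, 0, 0, 0, 0]])

```text
time: 5.95
position: [0.4621, 0.1924, 0.238]
eef_rot: [0.195, 0.981, 0.001, 0.001]
wrist_force: [0.4, -0.2, -1.3]
finger_gap: 0.0493
grip_force: 27.5
```

```bash
python3 - <<'E'
from h import *
o=robot.get_obs(); print(o['time'],o['position'],o['joint_positions'].round(2))
c=cap('scene'); im=c['image']
cv2.imwrite('pics/s3.png',cv2.resize(im[120:270,170:320,::-1],None,fx=3.5,fy=3.5,interpolation=cv2.INTER_CUBIC))
E
```

```text
5.95 [0.46205729 0.19243703 0.23795222] [-0.02  0.51 -0.68  2.14  0.52  0.66  0.11]
```

View pics/s3.png

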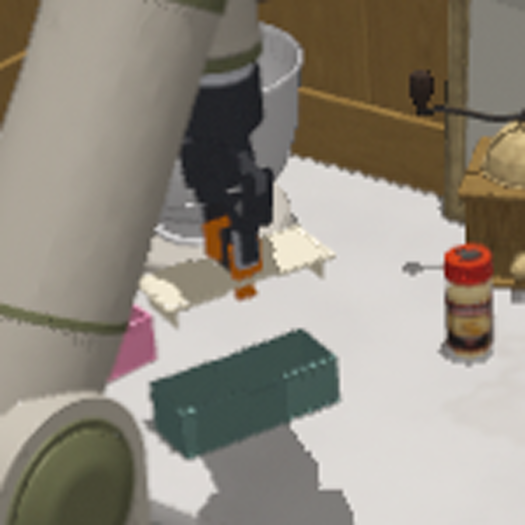

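The cover is off and hangs level in the gripper (plate from about (145,280) to (330,255)), and the green box below it is open. Next I carry it to the bare spot at y≈0.

jog_arm(plan=[[0.2, -4.5, 0, 0, 0, 0], [0.2, -4.6, 0, 0, 0, 0], [0.2, -4.6, 0, 0, 0, 0], [0.2, -4.5, -3, 0, 0, 0], [0, 0, -4, 0, 0, 0]])

```text
time: 6.62
position: [0.469, 0.0056, 0.1646]
eef_rot: [0.198, 0.98, -0.001, -0.0]
wrist_force: [-0.3, 0.6, -1.1]
finger_gap: 0.0493
grip_force: 27.5
```

jog_arm(plan=[[0, 0, -3, 0, 0, 0], [0, 0, -1.5, 0, 0, 0], [0, 0, 0, 0, 0, 0], [0, 0, 0, 0, 0, 0]])

```text
time: 7.12
position: [0.4693, 0.0104, 0.1209]
eef_rot: [0.195, 0.981, -0.0, -0.0]
wrist_force: [-0.5, -0.8, -1.2]
finger_gap: 0.0495
grip_force: 27.5
```

jog_arm(plan=[[0, 0, -0.5, 0, 0, 0], [0, 0, -0.5, 0, 0, 0], [0, 0, 0, 0, 0, 0]])

```text
time: 7.5
position: [0.4693, 0.0101, 0.1107]
eef_rot: [0.195, 0.981, -0.0, -0.0]
wrist_force: [-0.5, 0.5, -1.4]
finger_gap: 0.0488
grip_force: 27.5
```

jog_arm(plan=[[0, 0, -0.2, 0, 0, 0], [0, 0, -0.1, 0, 0, 0], [0, 0, 0, 0, 0, 0]])

```text
time: 7.88
position: [0.4695, 0.0102, 0.108]
eef_rot: [0.195, 0.981, -0.0, 0.0]
wrist_force: [-0.6, 0.3, 0.2]
finger_gap: 0.0492
grip_force: 27.8
```

jog_arm(plan=[[0, 0, -0.05, 0, 0, 0], [0, 0, 0, 0, 0, 0]])

```text
time: 8.12
position: [0.4695, 0.0102, 0.1079]
eef_rot: [0.195, 0.981, -0.0, 0.0]
wrist_force: [-1.1, 0.0, 9.0]
finger_gap: 0.0494
grip_force: 29.8
```

jog_arm(plan=[[0, 0, 0, 0, 0, 0], [0, 0, 0, 0, 0, 0], [0, 0, 0, 0, 0, 0], [0, 0, 0, 0, 0, 0], [0, 0, 0, 0, 0, 0]], gripper=1)

```text
time: 8.75
position: [0.4694, 0.0102, 0.1073]
eef_rot: [0.195, 0.981, -0.0, -0.0]
wrist_force: [0.5, 0.7, 0.2]
finger_gap: 0.0853
grip_force: 0.0
```

jog_arm(plan=[[0, 0, 2, 0, 0, 0], [0, 0, 4, 0, 0, 0], [0, 0, 5, 0, 0, 0], [0, 0, 0, 0, 0, 0]])

```text
time: 9.25
position: [0.4705, 0.0101, 0.2202]
eef_rot: [0.195, 0.981, 0.001, 0.003]
wrist_force: [-0.0, -0.6, -0.5]
finger_gap: 0.0853
grip_force: 0.0
```

```bash
python3 - <<'E'
from h import *
o=robot.get_obs(); print(o['time'],o['position'],o['joint_positions'].round(2))
c=cap('scene'); im=c['image']
cv2.imwrite('pics/s4.png',cv2.resize(im[150:310,240:400,::-1],None,fx=3.7,fy=3.7,interpolation=cv2.INTER_CUBIC))
E
```

```text
9.25 [0.47054902 0.0101383  0.22015498] [ 0.35  0.51 -0.68  2.22  0.58  0.59  0.41]
```

View pics/s4.png

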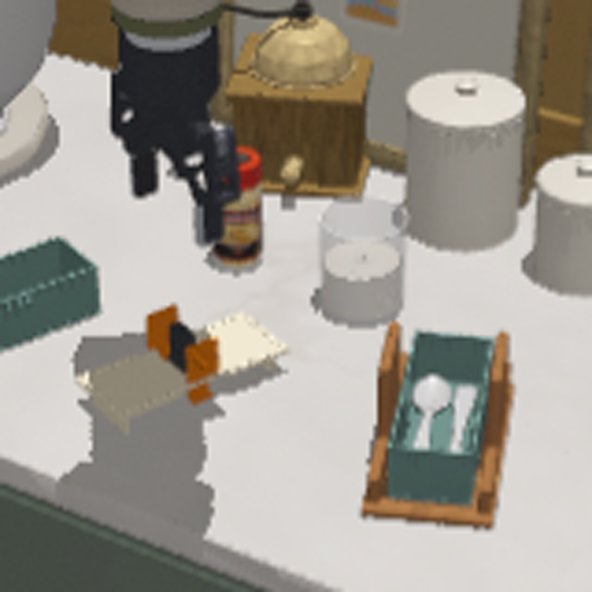

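The cover stands upright and level on the bare worktop with both tabs out. The grip is at crop (180,345). Now I turn the tool 90° to pinch the grip along the cover's x.

jog_arm(plan=[[0, 0, 0, 0, 0, -0.157], [0, 0, 0, 0, 0, -0.157], [0, 0, 0, 0, 0, -0.157], [0, 0, 0, 0, 0, -0.157], [0, 0, 0, 0, 0, -0.157]])

```text
time: 9.93
position: [0.4689, 0.0101, 0.2162]
eef_rot: [0.557, 0.83, -0.001, -0.001]
wrist_force: [1.0, -0.5, 0.3]
finger_gap: 0.085
grip_force: 0.0
```

jog_arm(plan=[[0, 0, 0, 0, 0, -0.157], [0, 0, 0, 0, 0, -0.157], [0, 0, 0, 0, 0, -0.157], [0, 0, 0, 0, 0, -0.157], [0, 0, 0, 0, 0, -0.157]])

```text
time: 10.55
position: [0.4689, 0.01, 0.2162]
eef_rot: [0.833, 0.554, -0.001, -0.0]
wrist_force: [0.0, -0.5, -0.1]
finger_gap: 0.0853
grip_force: 0.0
```

jog_arm(plan=[[0, 0, -3, 0, 0, 0], [0, 0, -3, 0, 0, 0], [0, 0, 0, 0, 0, 0], [0, 0, 0, 0, 0, 0]])

```text
time: 11.05
position: [0.4693, 0.0102, 0.1574]
eef_rot: [0.831, 0.556, -0.001, -0.0]
wrist_force: [-0.3, 0.9, 0.7]
finger_gap: 0.0855
grip_force: 0.0
```

```bash
python3 - <<'E'
from h import *
o=robot.get_obs(); print(o['time'],o['position'],o['eef_rot'],o['joint_positions'].round(2))
c=cap('scene'); im=c['image']
cv2.imwrite('pics/s5.png',cv2.resize(im[190:280,250:340,::-1],None,fx=6,fy=6,interpolation=cv2.INTER_CUBIC))
s=lambda P:((proj(c,P)-[250,190]+.5)*6).round(0).tolist()
C=o['position'][:2]; R=np.radians(-22.2); e=np.array([np.cos(R),np.sin(R)]); n=np.array([-e[1],e[0]])
for k in(-.015,.015): print('pad z.044',s([*(C-n*.032+e*k),.044]))
for k in(-.006,.006): print('grip top',s([*(C-n*.012+e*k),.059]),s([*(C+n*.012+e*k),.059]))
E
```

```text
11.05 [0.46925414 0.01020719 0.15743055] [ 8.31083409e-01  5.56147516e-01 -5.51086703e-04 -5.93526997e-05] [-0.03  0.55 -0.16  2.29  0.28  0.32 -0.82]
pad z.044 [[248.0, 362.0]]
pad z.044 [[298.0, 342.0]]
grip top [[239.0, 313.0]] [[213.0, 291.0]]
grip top [[260.0, 305.0]] [[233.0, 283.0]]
```

View pics/s5.png

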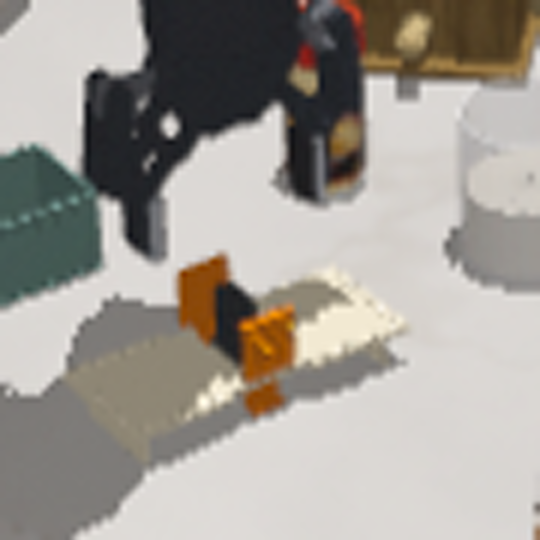

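The pads and grip show within about 2 mm of the prediction (near pad at (268,345), grip at (233,320)). Descending to pinch.

jog_arm(plan=[[0, 0, -2.5, 0, 0, 0], [0, 0, -2, 0, 0, 0], [0, 0, -1, 0, 0, 0], [0, 0, 0, 0, 0, 0], [0, 0, 0, 0, 0, 0]])

```text
time: 11.72
position: [0.4697, 0.0101, 0.1031]
eef_rot: [0.831, 0.556, 0.0, 0.0]
wrist_force: [0.5, 0.2, 0.7]
finger_gap: 0.0854
grip_force: 0.0
```

jog_arm(plan=[[0, 0, 0, 0, 0, 0], [0, 0, 0, 0, 0, 0], [0, 0, 0, 0, 0, 0], [0, 0, 0, 0, 0, 0], [0, 0, 0, 0, 0, 0]], gripper=0.05, grip_force=60)

```text
time: 12.35
position: [0.4695, 0.0102, 0.1026]
eef_rot: [0.831, 0.556, 0.0, 0.0]
wrist_force: [-0.2, 0.4, 5.0]
finger_gap: 0.011
grip_force: 58.5
```

jog_arm(plan=[[0, 0, 0, 0, 0, 0], [0, 0, 0, 0, 0, 0], [0, 0, 0, 0, 0, 0], [0, 0, 0, 0, 0, 0]])

```text
time: 12.85
position: [0.4695, 0.0102, 0.1026]
eef_rot: [0.831, 0.556, 0.0, 0.0]
wrist_force: [-0.1, -0.1, 4.8]
finger_gap: 0.0114
grip_force: 58.5
```

jog_arm(plan=[[0, 0, 1, 0, 0, 0], [0, 0, 4, 0, 0, 0], [0, 0, 5, 0, 0, 0], [0, 0, 4, 0, 0, 0], [0, 0, 0, 0, 0, 0]])

```text
time: 13.48
position: [0.4702, 0.01, 0.2454]
eef_rot: [0.831, 0.556, 0.002, 0.001]
wrist_force: [-0.3, 0.1, -1.1]
finger_gap: 0.0112
grip_force: 58.8
```

jog_arm(plan=[[0.5, -3.2, 0, 0, 0, 0.109], [0.5, -3.2, 0, 0, 0, 0.109], [0.5, -3.2, 0, 0, 0, 0.109], [0.5, -3.2, 0, 0, 0, 0.109], [0.5, -3.2, 0, 0, 0, 0.109]])

```text
time: 14.1
position: [0.4939, -0.1508, 0.2414]
eef_rot: [0.649, 0.76, -0.0, -0.001]
wrist_force: [0.6, 0.4, -1.2]
finger_gap: 0.0113
grip_force: 58.7
```

jog_arm(plan=[[0.5, -3.2, 0, 0, 0, 0.109], [0.4, -2.9, 0, 0, 0, 0.109], [0, 0, 0, 0, 0, 0], [0, 0, 0, 0, 0, 0]])

```text
time: 14.6
position: [0.5029, -0.2102, 0.2416]
eef_rot: [0.565, 0.825, 0.0, -0.001]
wrist_force: [-0.2, 0.0, -0.6]
finger_gap: 0.0113
grip_force: 58.7
```

```bash
python3 - <<'E'
from h import *
o=robot.get_obs(); print(o['time'],o['position'],o['eef_rot'],o['joint_positions'].round(2))
c=cap('scene'); im=c['image']
a=cv2.resize(im[190:300,300:410,::-1],None,fx=5,fy=5,interpolation=cv2.INTER_CUBIC)[:,50:450]
c=cap('top'); im=c['image']
b=cv2.resize(im[215:325,320:400,::-1],None,fx=5,fy=5,interpolation=cv2.INTER_CUBIC)
cv2.imwrite('pics/s6.png',np.hstack([a,b]))
E
```

```text
14.6 [ 0.50286268 -0.21023009  0.24162517] [ 5.64764892e-01  8.25251400e-01  4.58757591e-06 -8.62226507e-04] [ 0.64  0.51 -0.49  2.05  0.38  0.67  0.27]
```

View pics/s6.png

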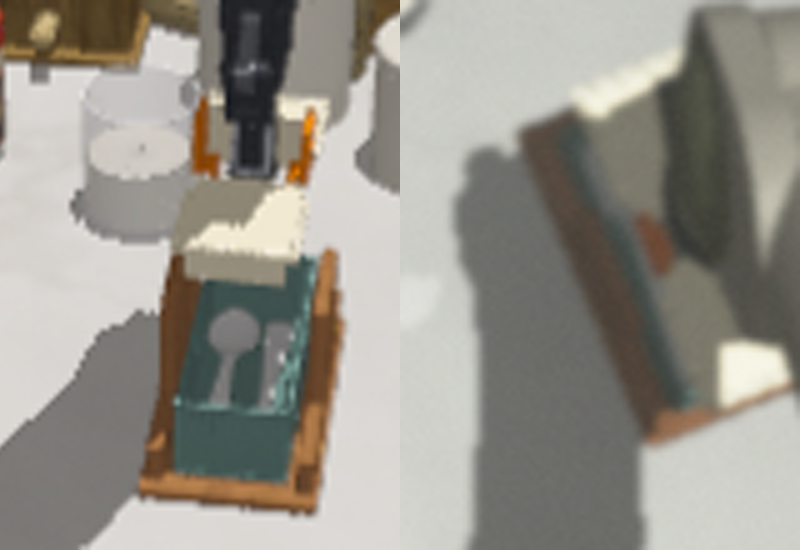

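```bash
python3 - <<'E'
from h import *
o=robot.get_obs(); t=np.array([*o['position'][:2]]); zc=o['position'][2]-.1026
def fr(C,yaw):
    R=np.radians(yaw); e=np.array([np.cos(R),np.sin(R)]); n=np.array([-e[1],e[0]])
    return lambda x,y,z:[*(np.array(C)+e*x/1000+n*y/1000),z]
S=fr([.5038,-.2112],21.4); K=fr(t,21.2)
cs=cap('scene'); ct=cap('top')
A=lambda P:((proj(cs,P)[0]-[310,190]+.5)*5).round(0).tolist()
B=lambda P:((proj(ct,P)[0]-[320,215]+.5)*5+[400,0]).round(0).tolist()
for s in(1,-1): print('y',s,'scene stand',A(S(-92,50*s,.01)),'rim',A(S(-79,32*s,.06)),'plate bot',A(K(-82,34*s,zc+.021)),'plate top far',A(K(82,34*s,zc+.025)),'lip',A(K(-73,27*s,zc)))
for s in(1,-1): print('x',s,'top stand',B(S(92*s,50,.01)),'rim',B(S(79*s,32,.06)),'plate',B(K(82*s,34,zc+.025)))
print('stand near end y-',B(S(-92,-50,.01)))
E
```

```text
y 1 scene stand [140.0, 489.0] rim [177.0, 406.0] plate bot [172.0, 255.0] plate top far [215.0, 93.0] lip [187.0, 280.0]
y -1 scene stand [319.0, 508.0] rim [293.0, 418.0] plate bot [300.0, 268.0] plate top far [333.0, 104.0] lip [287.0, 290.0]
x 1 top stand [516.0, 129.0] rim [564.0, 126.0] plate [573.0, 93.0]
x -1 top stand [649.0, 450.0] rim [683.0, 412.0] plate [707.0, 416.0]
stand near end y- [822.0, 378.0]
```

The prediction and both views agree within about 1 px: lip corners seen at (185,278) and (285,285), rim corner at (177,402). I'll lower to just above the rim and look once more.

jog_arm(plan=[[0.1, -0.1, -2.5, 0, 0, 0], [0, 0, -2.5, 0, 0, 0], [0, 0, -1.5, 0, 0, 0], [0, 0, 0, 0, 0, 0], [0, 0, 0, 0, 0, 0]])

```text
time: 15.42
position: [0.5048, -0.2117, 0.178]
eef_rot: [0.564, 0.826, 0.0, 0.0]
wrist_force: [-0.6, -0.0, -0.2]
finger_gap: 0.0112
grip_force: 58.7
```

```bash
python3 - <<'E'
from h import *
o=robot.get_obs(); print(o['time'],o['position'],o['eef_rot'],o['joint_positions'].round(2))
t=np.array([*o['position'][:2]]); zc=o['position'][2]-.1026
def fr(C,yaw):
    R=np.radians(yaw); e=np.array([np.cos(R),np.sin(R)]); n=np.array([-e[1],e[0]])
    return lambda x,y,z:[*(np.array(C)+e*x/1000+n*y/1000),z]
S=fr([.5038,-.2112],21.4); K=fr(t,21.2)
cs=cap('scene'); ct=cap('top')
a=cv2.resize(cs['image'][220:300,320:400,::-1],None,fx=7,fy=7,interpolation=cv2.INTER_CUBIC)[:,:400]
b=cv2.resize(ct['image'][215:315,330:410,::-1],None,fx=5,fy=5,interpolation=cv2.INTER_CUBIC)
b=np.vstack([b,np.zeros((60,400,3),np.uint8)])
cv2.imwrite('pics/s7.png',np.hstack([a,b]))
A=lambda P:((proj(cs,P)[0]-[320,220]+.5)*7).round(0).tolist()
B=lambda P:((proj(ct,P)[0]-[330,215]+.5)*5+[400,0]).round(0).tolist()
for s in(1,-1): print('y',s,'scene stand',A(S(-92,50*s,.01)),'rim',A(S(-79,32*s,.06)),'plate bot',A(K(-82,34*s,zc+.021)),'lip',A(K(-73,27*s,zc)))
for s in(1,-1): print('x',s,'top stand',B(S(92*s,50,.01)),'plate',B(K(82*s,34,zc+.025)))
E
```

```text
15.425 [ 0.50483987 -0.2116532   0.17799388] [5.64259555e-01 8.25597355e-01 9.15939138e-05 3.91956669e-04] [ 0.58  0.6  -0.42  2.1   0.46  0.54  0.2 ]
y 1 scene stand [125.0, 474.0] rim [177.0, 358.0] plate bot [174.0, 285.0] lip [195.0, 318.0]
y -1 scene stand [377.0, 501.0] rim [340.0, 375.0] plate bot [350.0, 303.0] lip [333.0, 332.0]
x 1 top stand [466.0, 129.0] plate [516.0, 109.0]
x -1 top stand [599.0, 450.0] plate [643.0, 415.0]
```

View pics/s7.png

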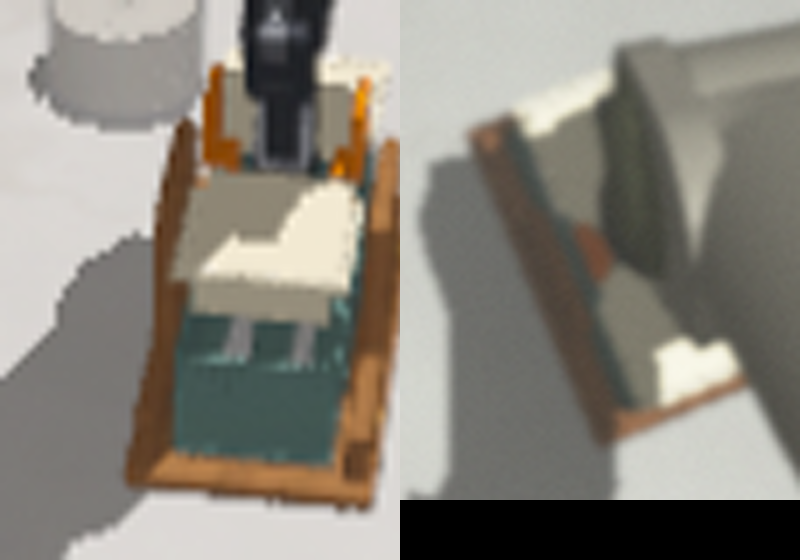

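The cover hangs just over the box: lip at (190–328, ~317), rim corners at (176,358) and (340,372). It sits about 1 mm towards +y and 2 mm towards +x, so I shift it and start the insertion.

jog_arm(plan=[[-0.14, -0.18, -0.5, 0, 0, 0.003], [0, 0, -0.6, 0, 0, 0], [0, 0, 0, 0, 0, 0]])

```text
time: 15.9
position: [0.5027, -0.2137, 0.1659]
eef_rot: [0.563, 0.826, -0.0, -0.0]
wrist_force: [-0.1, -0.2, -2.0]
finger_gap: 0.011
grip_force: 58.7
```

jog_arm(plan=[[0, 0, -0.3, 0, 0, 0], [0, 0, -0.3, 0, 0, 0], [0, 0, -0.3, 0, 0, 0], [0, 0, 0, 0, 0, 0]])

```text
time: 16.4
position: [0.503, -0.213, 0.1571]
eef_rot: [0.563, 0.827, 0.0, -0.0]
wrist_force: [-0.4, 2.5, -0.6]
finger_gap: 0.011
grip_force: 59.0
```

jog_arm(plan=[[-0.03, 0.08, -0.2, 0, 0, 0], [0, 0, -0.2, 0, 0, 0], [0, 0, 0, 0, 0, 0]])

```text
time: 16.77
position: [0.503, -0.2127, 0.1536]
eef_rot: [0.563, 0.826, 0.0, 0.0]
wrist_force: [-1.1, 2.7, 4.7]
finger_gap: 0.011
grip_force: 59.8
```

jog_arm(plan=[[0, 0, -0.2, 0, 0, 0], [0, 0, -0.2, 0, 0, 0], [0, 0, 0, 0, 0, 0]])

```text
time: 17.15
position: [0.503, -0.2128, 0.1495]
eef_rot: [0.563, 0.826, 0.0, 0.0]
wrist_force: [0.0, 2.4, 1.8]
finger_gap: 0.0106
grip_force: 59.7
```

jog_arm(plan=[[0, 0.05, -0.2, 0, 0, 0], [0, 0, -0.2, 0, 0, 0], [0, 0, 0, 0, 0, 0]])

```text
time: 17.52
position: [0.5027, -0.2124, 0.145]
eef_rot: [0.563, 0.826, -0.0, -0.0]
wrist_force: [0.4, 1.0, -0.3]
finger_gap: 0.011
grip_force: 59.6
```

jog_arm(plan=[[0, 0, -0.2, 0, 0, 0], [0, 0, -0.15, 0, 0, 0], [0, 0, 0, 0, 0, 0]])

```text
time: 17.9
position: [0.5025, -0.2124, 0.1416]
eef_rot: [0.563, 0.826, -0.0, -0.0]
wrist_force: [-0.7, 1.1, -0.5]
finger_gap: 0.0111
grip_force: 59.5
```

jog_arm(plan=[[0, 0, -0.1, 0, 0, 0], [0, 0, -0.1, 0, 0, 0], [0, 0, 0, 0, 0, 0]])

```text
time: 18.27
position: [0.5025, -0.2123, 0.1415]
eef_rot: [0.563, 0.826, -0.001, 0.001]
wrist_force: [-6.9, 2.9, 24.9]
finger_gap: 0.0113
grip_force: 63.4
```

jog_arm(plan=[[0, 0, -0.1, 0, 0, 0], [0, 0, -0.1, 0, 0, 0], [0, 0, 0, 0, 0, 0]])

```text
time: 18.65
position: [0.5025, -0.2122, 0.1414]
eef_rot: [0.563, 0.826, -0.001, 0.001]
wrist_force: [-12.9, 4.2, 52.3]
finger_gap: 0.011
grip_force: 67.5
```

jog_arm(plan=[[0, 0, 0.4, 0, 0, 0], [0, 0, 0.1, 0, 0, 0], [0, 0, 0, 0, 0, 0]])

```text
time: 19.02
position: [0.5026, -0.2124, 0.1425]
eef_rot: [0.563, 0.826, -0.0, -0.0]
wrist_force: [-0.6, 1.2, -0.5]
finger_gap: 0.0111
grip_force: 61.7
```

jog_arm(plan=[[0, 0, 0.1, 0, 0, 0], [0, 0, 0, 0, 0, 0], [0, 0, 0, 0, 0, 0]])

```text
time: 19.4
position: [0.5026, -0.2124, 0.143]
eef_rot: [0.563, 0.826, -0.0, -0.001]
wrist_force: [3.8, -1.1, -24.0]
finger_gap: 0.011
grip_force: 58.3
```

The catches hold the cover down at about 24 N upward. I press it back home and release.

jog_arm(plan=[[0, 0, -0.2, 0, 0, 0], [0, 0, -0.1, 0, 0, 0], [0, 0, 0, 0, 0, 0]])

```text
time: 19.77
position: [0.5029, -0.2122, 0.1416]
eef_rot: [0.563, 0.826, -0.0, 0.0]
wrist_force: [-1.7, 2.4, 3.0]
finger_gap: 0.0111
grip_force: 62.2
```

jog_arm(plan=[[0, 0, 0, 0, 0, 0], [0, 0, 0, 0, 0, 0], [0, 0, 0, 0, 0, 0], [0, 0, 0, 0, 0, 0], [0, 0, 0, 0, 0, 0]], gripper=0.7)

```text
time: 20.4
position: [0.5028, -0.2124, 0.1408]
eef_rot: [0.563, 0.826, -0.0, 0.0]
wrist_force: [-0.6, -0.6, -0.2]
finger_gap: 0.0601
grip_force: 0.0
```

jog_arm(plan=[[0, 0, 1, 0, 0, 0], [0, 0, 4, 0, 0, 0], [0, 0, 6, 0, 0, 0], [0, 0, 6, 0, 0, 0], [0, 0, 0, 0, 0, 0]])

```text
time: 21.02
position: [0.5043, -0.2124, 0.316]
eef_rot: [0.563, 0.826, 0.001, 0.004]
wrist_force: [-0.3, -0.5, -0.4]
finger_gap: 0.0595
grip_force: 0.0
```

jog_arm(plan=[[0, 6, 0, 0, 0, 0], [0, 6, 0, 0, 0, 0], [0, 6, 0, 0, 0, 0], [0, 4, 0, 0, 0, 0], [0, 0, 0, 0, 0, 0]])

```text
time: 21.65
position: [0.5023, 0.0111, 0.3111]
eef_rot: [0.561, 0.828, 0.0, -0.0]
wrist_force: [0.4, -0.3, 0.5]
finger_gap: 0.0599
grip_force: 0.0
```

```bash
python3 - <<'E'
from h import *
cs=cap('scene'); ct=cap('top')
a=cv2.resize(cs['image'][190:300,310:390,::-1],None,fx=5,fy=5,interpolation=cv2.INTER_CUBIC)
b=cv2.resize(ct['image'][180:290,330:410,::-1],None,fx=5,fy=5,interpolation=cv2.INTER_CUBIC)
b=cv2.resize(ct['image'][215:325,330:410,::-1],None,fx=5,fy=5,interpolation=cv2.INTER_CUBIC)
cv2.imwrite('pics/s8.png',np.hstack([a,b]))
E
```

```text
(no output)
```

View pics/s8.png

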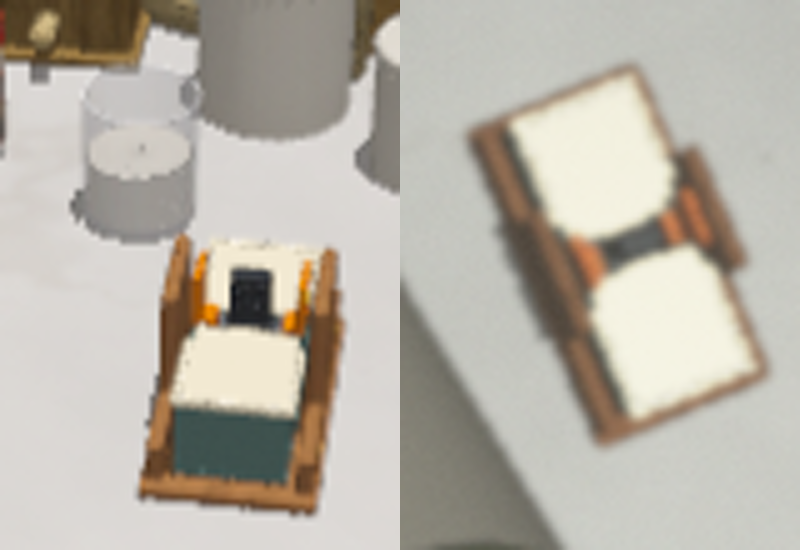

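The cover sits flat on the spoon box (plate at about (240,370)) and both tabs are out against the cheeks at (200,285) and (303,290). The gripper is clear, so I hand in.

```bash
python3 -c "
from plant import robot
print(robot.close_job())"
```

```text
the job is handed in; nothing more can be done
None
```

The job is handed in at about 22 s: the cover came off the empty box, was set down and let go, then pressed fully home on the spoon box with both tabs out, and nothing else on the worktop was touched.

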